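Shut the keepsake chest and tip it onto its back

ROBOT

A 6-joint arm with a two-finger parallel gripper is mounted at the origin on the work surface. World frame = base frame: x ahead of the robot, y to its left, z up, the work surface at z = 0. Lengths are in mm, angles in rad, forces in N, time in s.
With the tool pointing down it reaches from about 325 to 875 mm from the base axis. Payload 4.4 kg.
Tool frame: the origin (TCP) lies on the centre line of the jaws, within the pads' length; the fingertips stand ahead of it and the grasp point (between the pads) lies 6 mm ahead of it (ctrl.tcp_to_tips is the z of the fingertips in the tool frame, in mm); z points along the fingers, y is the line along which they close (so a half turn about z gives the same grasp; the last joint's range is limited). The gripper opens to 85 mm and grips with 20 to 120 N. Pads are 22 mm wide; open, the fingers measure 114 mm over their backs; the gripper's body (76 mm by 85 mm) begins 54 mm behind the grasp point. The pads swing forward as they close: fully open they stand 13 mm farther back than shut.
Start: joints at [1.071, 0.207, 1.542, -0, 1.393, -0.15], TCP at [196.528, 540.374, 256.282] pointing down, gripper open.
Joint ranges: [-2.73, 2.73], [-0.86, 2.22], [0.23, 2.46], [-1.11, 4.25], [0.08, 2.63], [-2.82, 2.82]. Speed limits (rad/s): [2.79, 2.79, 3.14, 3.14, 3.14, 3.14].

INTERFACE

Orientations are given as a 3x3 rotation matrix whose columns are the frame's x, y, z axes.
In Python, from plant import ctrl, sensors, optics gives the robot as it stands. Calls block until the motion is done:
- ctrl.move_ptp(position, orientation): joint-space move of the TCP to a pose.
- ctrl.move_l(position, rot=None, vel=150, threshold=None): straight line of the TCP; rot=None keeps the orientation; vel is the mean speed in mm/s. With threshold (N) it stops when the force on the tool has changed by that much, and returns True; else False.
- ctrl.set_joints(angles): joint-space move.
- ctrl.gripper_to(opening, force=None): finger opening in mm; force is the grip in N (None keeps the last); returns when the fingers have stopped.
- ctrl.hold(seconds).
- ctrl.solve_ik(position, orientation): joint angles nearest the present ones, or None.
- sensors.read_state(): the state.
- optics.grab_frame(name): name is "side" or "top"; returns (picture, depth): 420x560x3 uint8, red, green, blue; 420x560 float32, mm along the optical axis (not along the pixel's ray), 0 where there is no reading.
- optics.camera_params(name): a dict with "mtx" (3x3 intrinsics, pixels), "R" (3x3) and "t" (3): a world point X has camera coordinates R X + t. Camera axes: x right, y down, z forward; pixel columns grow to the right and rows downward; lengths in mm; the calibration is good to about 2 mm. A picture is of the moment at which its call begins. camera_params takes no time and is no camera call.
A pose or a line that the arm cannot do raises ctrl.MotionError and nothing moves.
- ctrl.finish_job(): hands the job in; it is judged then, once.
The state is a dict: "t": time; "q": joint angles; "qvel": joint speeds; "tau": joint torques, N m; "eef_pos": TCP position; "eef_rot": TCP orientation; "force": force on the tool from outside, world axes, zero at the start; "wrist_torque": the same for the moment, N m; "grip_width": finger opening in mm; "grasp_force": force on a finger pad.
Only numpy, scipy, OpenCV 4.12 (cv2) and the standard library are available. Lean on these libraries where they do the work, as an engineer would, in place of code of your own. Each camera call takes 0.05 s, during which the arm holds its last target. There are 200 camera calls.

TASK

The brown leather chest on the stone slab is to have its clasp polished, so it must lie shut with its clasp side up. With the fingers only pushing, first push its open lid fully shut while the chest stands upright, then push the chest over so that it lies flat on its back on the slab, lid still shut and the brass clasp facing up. Push gently, do not grip, lift or carry the chest, and leave the glass, the stamp, the hammer and the black chest where they are.

Things in the scene. Friction and masses are not known exactly. Their poses are not given: they have to be found in the camera images.
- chest: brown leather-covered chest with dark straps, loose on the slab, about 0.4 to 0.8 kg, empty. 60 mm deep (x) x 100 wide (y) x 80 high, 94 with the lid shut; walls 5 mm. Origin: centre of its underside; z up through its mouth. Its -x side is the front, with a brass clasp plate just below the rim, roughly facing the robot at the start; +x is the back, with the hinge
- chest_centre (a point): middle of the shut chest, 47 mm above its underside: 77 mm above the table standing on the slab, 60 mm lying on its back. Pushed backwards on the front at 60 mm or more above the slab, the chest tips over its back lower edge and, from about 33 degrees, falls onto its back by itself; pushed low down it may only slide
- chest_lid (a joint): lid angle, rad: 0 shut, grows as it opens up and backwards, 2.0 at most; starts at 1.2 to 1.9. A plate 55 mm (hinge to front edge) x 100 x 14 mm, its front edge 3 mm behind the chest's front, hinged along the back upper edge (x = +30, z = 80 mm in the chest's frame). Stays where it is left; about 0.7 N at its edge moves it
- lid_edge (a point): middle of the lid's free front edge, half way through its thickness
- slab: pale stone work slab, fixed to the table, 400 mm (x) x 440 mm (y) x 30 mm thick. Origin: centre of its underside, on the table; its top is 30 mm above the table
- glass: small clear drinking glass, 44 mm across, 60 mm high, loose, standing near one of the slab's two corners nearest the robot. Origin: centre of its underside. Leave it alone
- stamp: steel leather stamp with a brass head, upright, 36 mm across, 67 mm high, loose, standing near the other of those two corners. Origin: centre of its underside. Leave it alone
- mallet: the hammer, 240 mm long, lying on the table to one side of the slab. Origin: centre of its underside. Leave it alone
- black_chest: a finished chest like the brown one but black with tan straps and permanently shut, 60 x 100 x 94 mm, standing on the table on the other side of the slab. Origin: centre of its underside. Leave it alone
Not all that is in view belongs to the job. What is shaped like the chest but purple or turquoise is not meant.

How it is judged:
By the outcome, as a careful person would: the job done as asked, in the order asked, and still so for the second after the job is handed in, with the robot touching nothing.
It also fails if it takes over 48 s, if anything falls off the work surface, if the arm or the gripper's body presses on something with over 40 N, if the wrist force passes 120 N, or if a joint passes its speed limit or range.

## Working session

There is one attempt and no reset: what is moved stays moved. The work goes in short steps, each a Python script; the robot and the scene stay as the last script left them, time stands still between calls to the robot, and variables do not carry over. Pictures are saved under pics/ and viewed, at most 10 in all, crops included, and the job is handed in when it is done.

```bash
mkdir -p pics; cat > h.py <<'E'
import numpy as np, cv2
from plant import ctrl, sensors, optics
def snap(name,fn):
    im,d=optics.grab_frame(name); cv2.imwrite(f'pics/{fn}.png',im[:,:,::-1]); np.savez(f'pics/{fn}.npz',im=im,d=d); return im,d
def cloud(name,d):
    p=optics.camera_params(name);K,R,t=p['mtx'],np.array(p['R']),np.array(p['t'])
    v,u=np.mgrid[:d.shape[0],:d.shape[1]]
    c=np.stack([(u-K[0][2])/K[0][0]*d,(v-K[1][2])/K[1][1]*d,d],-1)
    w=(c-t)@R; w[d<=0]=np.nan; return w
E
python3 - <<'E'
from h import *
for n in('side','top'):
    im,d=snap(n,n+'0'); p=optics.camera_params(n); print(n,np.round(-np.array(p['R']).T@p['t']),np.round(p['R'],2).tolist())
print(ctrl.tcp_to_tips,sensors.read_state()['t'])
a=np.vstack([cv2.imread('pics/side0.png'),cv2.imread('pics/top0.png')])
E
```

```text
side [ 168. -748.  869.] [[0.94, -0.34, 0.0], [-0.23, -0.64, -0.73], [0.25, 0.69, -0.68]]
top [ 251.   -6. 1094.] [[0.01, -1.0, -0.02], [-0.98, -0.01, -0.2], [0.2, 0.03, -0.98]]
25.0 0.1
```

View pics/top0.png

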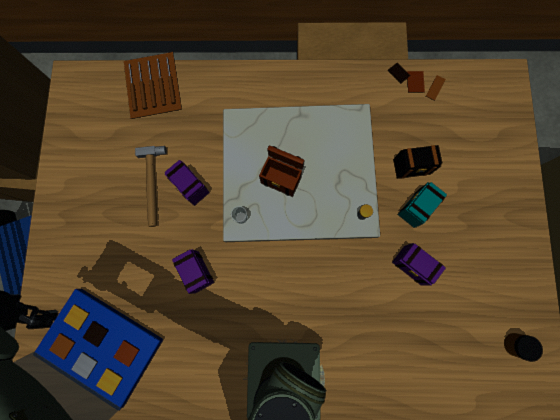

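View pics/side0.png

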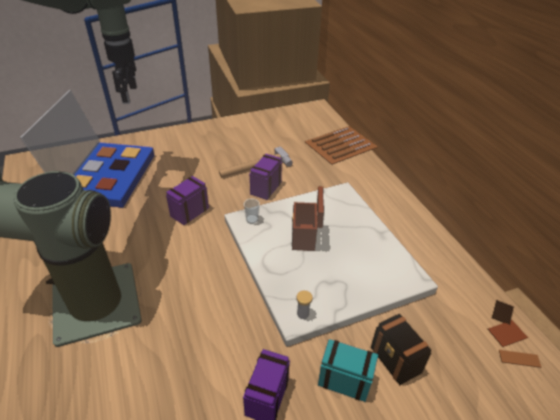

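The top view shows the brown chest at about (283,172) on the slab, slightly yawed, with its lid leaning back. The glass is at (240,214) and the stamp at (365,211). The side view shows the chest at about (308,222) with the lid roughly vertical.

```bash
python3 - <<'E'
from h import *
P={}
for n,(u,v) in (('top',(283,172)),('side',(308,222))):
    z=np.load(f'pics/{n}0.npz');im,d=z['im'],z['d'];w=cloud(n,d)
    hsv=cv2.cvtColor(im,cv2.COLOR_RGB2HSV)
    m=np.zeros(d.shape,np.uint8);m[v-50:v+50,u-42:u+42]=1
    m&=((w[...,2]>38)&(w[...,2]<180)).astype(np.uint8)
    k,l,s,c=cv2.connectedComponentsWithStats(m)
    i=1+np.argmax(s[1:,4]);print(n,s[i]);p=w[l==i];P[n]=p
    print(np.percentile(p,[1,50,99],0).round().tolist())
    g=w[(np.abs(w[...,2]-30)<6)&(hsv[...,1]<60)&(hsv[...,2]>120)];print('slab',np.percentile(g,[1,50,99],0).round().tolist())
    for h in range(40,170,10):
        q=p[(p[:,2]>=h)&(p[:,2]<h+10)]
        if len(q)>8:
            r=cv2.minAreaRect(q[:,:2].astype(np.float32));print(h,len(q),np.round(r[0]),np.round(r[1]),round(r[2],1))
np.savez('pics/P.npz',**P)
for n,(u,v) in (('top',(283,172)),('side',(308,222))):
    a=cv2.imread(f'pics/{n}0.png')[v-50:v+50,u-50:u+50];cv2.imwrite(f'pics/c{n}.png',cv2.resize(a,(400,400),interpolation=2))
cv2.imwrite('pics/c.png',np.hstack([cv2.imread('pics/ctop.png'),cv2.imread('pics/cside.png')]))
E
```

```text
top [ 259  145   46   51 1175]
[[498.0, -44.0, 38.0], [560.0, 8.0, 109.0], [595.0, 67.0, 171.0]]
slab [[380.0, -251.0, 26.0], [571.0, -57.0, 31.0], [770.0, 176.0, 35.0]]
40 72 [540.  13.] [97. 59.] 66.7
50 59 [541.  14.] [100.  58.] 66.8
60 78 [542.  13.] [99. 61.] 66.7
70 66 [541.  13.] [98. 61.] 66.4
80 78 [539.  13.] [98. 59.] 66.2
90 81 [540.  15.] [100.  60.] 67.0
100 170 [543.  14.] [101.  63.] 66.1
110 152 [544.  13.] [101.  63.] 65.9
120 39 [570.   0.] [98.  7.] 70.3
130 38 [570.   0.] [97.  7.] 70.5
140 35 [570.   0.] [96.  2.] 66.7
150 44 [569.  -0.] [96.  6.] 70.0
160 216 [576.  -0.] [100.  16.] 66.4
side [ 292  186   33   63 1350]
[[498.0, -49.0, 39.0], [551.0, -20.0, 93.0], [591.0, 64.0, 169.0]]
slab [[378.0, -259.0, 26.0], [566.0, -96.0, 30.0], [771.0, 177.0, 34.0]]
40 122 [542.  11.] [101.  59.] 68.4
50 109 [545.  11.] [103.  62.] 64.7
60 118 [541.  12.] [103.  58.] 68.9
70 126 [543.  12.] [102.  61.] 67.5
80 132 [541.  13.] [103.  60.] 68.8
90 136 [541.  12.] [103.  61.] 70.9
100 215 [543.  13.] [104.  63.] 66.3
110 110 [547.   9.] [102.  74.] 70.6
120 28 [575.  -6.] [92. 13.] 67.4
130 19 [576.  -4.] [97. 13.] 66.7
140 20 [562. -45.] [19. 10.] 15.7
150 26 [556. -37.] [10. 27.] 5.3
160 162 [576.  -3.] [102.  14.] 66.9
```

View pics/c.png

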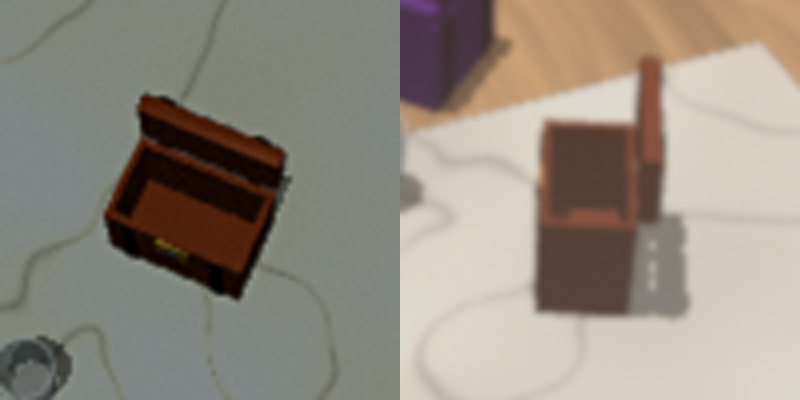

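The chest is centred near (542,13), and its back direction is at -23.3°. The lid stands about vertical with its top at z≈169, which matches a lid angle of about 1.55. All sizes agree with those given. Next I close the gripper, go behind the lid and push it along its arc.

```bash
cat >> h.py <<'E'
a=np.radians(-23.3); b=np.array([np.cos(a),np.sin(a),0]); C=np.array([542.,13,0])
def rots():
    for s in(1,-1):
        x=s*b; z=np.array([0,0,-1.]); yield np.column_stack([x,np.cross(z,x),z])
def T(off,ztip): # tip centre offset along b from chest centre, tip height -> TCP
    p=C+off*b; p[2]=ztip+ctrl.tcp_to_tips; return p
E
python3 - <<'E'
from h import *
ctrl.gripper_to(0)
print('tips',ctrl.tcp_to_tips,sensors.read_state()['grip_width'])
p=T(82,215)
q0=sensors.read_state()['q']
c=[(np.abs(np.array(q)-q0).max(),i) for i,R in enumerate(rots()) if (q:=ctrl.solve_ik(p,R)) is not None]
print(c); R=list(rots())[min(c)[1]]; np.save('R.npy',R)
ctrl.move_ptp(p,R)
ctrl.move_l(T(82,150),vel=120)
print(sensors.read_state()['force'])
r=40
for th in np.linspace(1.7,0.0,12):
    off=30-r*np.cos(th)+14*np.sin(th)+11; z=110+r*np.sin(th)+14*np.cos(th)
    h=ctrl.move_l(T(off,z),vel=50,threshold=6)
    s=sensors.read_state(); print(round(th,2),h,np.round(s['force'],1),np.round(s['eef_pos']))
    if h: break
snap('side','side1'); print(s['t'])
im=cv2.imread('pics/side1.png')[110:310,200:420];cv2.imwrite('pics/s1.png',cv2.resize(im,(660,600),interpolation=2))
E
```

```text
tips 25.0 -0.05992247431347911
[(np.float64(1.956488497635774), 0), (np.float64(1.2429999084261478), 1)]
[-0.29689725  0.36565431  0.01327692]
1.7 False [-0.3 -0.1 -0.2] [597. -11. 173.]
1.55 False [ 0.4 -0.  -0.5] [592.  -8. 176.]
1.39 False [-1.2 -0.2 -1.3] [585.  -6. 177.]
1.24 False [ 0.1  0.5 -0.4] [579.  -3. 177.]
1.08 False [ 1.   0.6 -0.9] [573.  -0. 177.]
0.93 False [ 0.2 -0.4 -1.3] [567.   2. 175.]
0.77 False [ 0.1 -0.3  0.4] [562.   4. 173.]
0.62 False [0.2 0.6 0.1] [557.   7. 169.]
0.46 False [ 0.5 -0.3  0.5] [552.   9. 165.]
0.31 False [-0.5  1.3 -0.5] [548.  10. 160.]
0.15 False [-0.3 -0.2 -0.1] [545.  12. 154.]
0.0 False [ 1.6 -0.2  1.8] [543.  13. 149.]
7.75
```

View pics/s1.png

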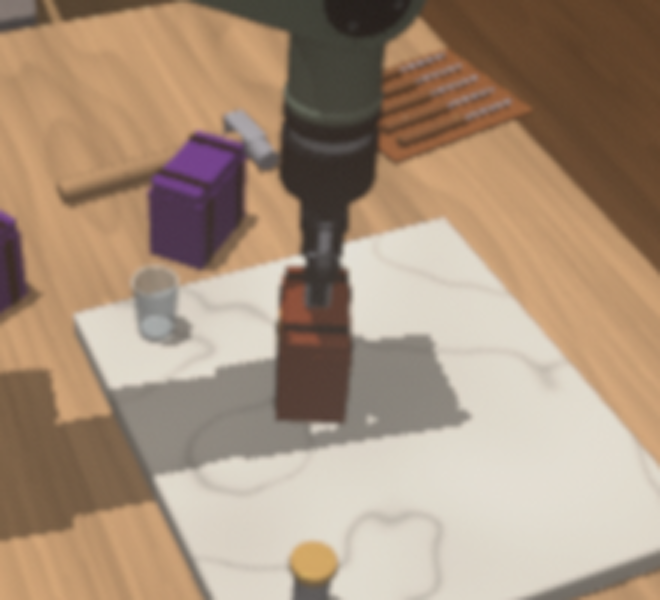

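The lid is down, with the fingertips on it at about (318,290) in the crop. I press it home gently, rise, check, then go to the front side.

```bash
python3 - <<'E'
from h import *
print(ctrl.move_l(T(0,119),vel=10,threshold=5), sensors.read_state()['eef_pos'].__getitem__(2)-25, np.round(sensors.read_state()['force'],1))
ctrl.move_l(T(0,175),vel=120)
ctrl.gripper_to(40)
ctrl.move_l(T(-75,175),vel=150)
for n,(u,v) in (('top',(283,172)),('side',(308,222))):
    im,d=snap(n,n+'2'); w=cloud(n,d)
    m=np.zeros(d.shape,bool);m[v-45:v+45,u-40:u+40]=1
    hsv=cv2.cvtColor(im,cv2.COLOR_RGB2HSV)
    p=w[m&(w[...,2]>38)&(w[...,2]<145)&(hsv[...,1]>90)]
    print(n,np.percentile(p[:,2],[50,99]).round(1))
    for lo,hi in((40,105),(112,145)):
        q=p[(p[:,2]>lo)&(p[:,2]<hi)]; print(lo,len(q),cv2.minAreaRect(q[:,:2].astype(np.float32)))
    q=p[p[:,2]>112]; print('top plane slope along b',np.polyfit((q-C)@b,q[:,2],1).round(3))
print(sensors.read_state()['t'])
a=[cv2.resize(cv2.imread(f'pics/{n}2.png')[v-60:v+60,u-60:u+60],(400,400),interpolation=2) for n,(u,v) in (('top',(283,172)),('side',(308,222)))]
cv2.imwrite('pics/s2.png',np.hstack(a))
E
```

```text
True 124.04772287264885 [-0.1  0.7  3.9]
top [124.2 128.8]
40 29 ((520.3892211914062, -31.216014862060547), (1.1306132078170776, 52.856658935546875), 65.37663269042969)
112 171 ((528.3642578125, -21.454538345336914), (26.251920700073242, 52.87846374511719), 69.60904693603516)
top plane slope along b [-9.00000e-03  1.24603e+02]
side [123.7 127.3]
40 24 ((515.771240234375, -19.066967010498047), (32.62394332885742, 65.44425201416016), 30.2222957611084)
112 429 ((541.0853271484375, 7.329303741455078), (95.08580017089844, 50.97932052612305), 67.6304931640625)
top plane slope along b [8.0000e-03 1.2348e+02]
9.8333
```

View pics/s2.png

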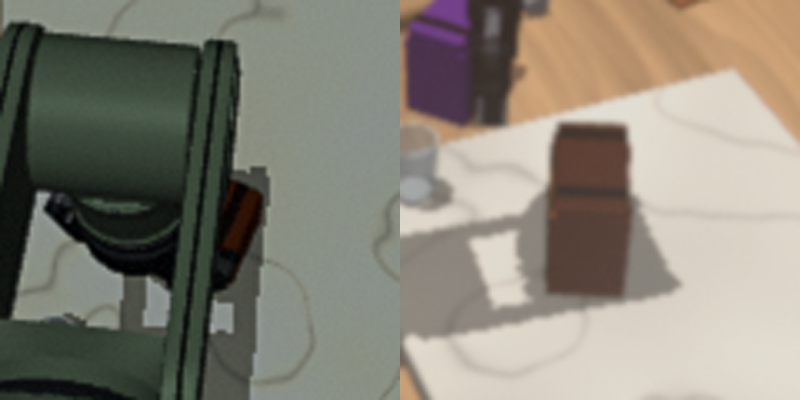

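The lid is shut: its top plane is flat at z=124 and the chest has not moved. Now I push it over at about 65 mm above the slab.

```bash
python3 - <<'E'
from h import *
ctrl.move_l(T(-75,95),vel=100)
ctrl.move_l(T(-46,95),vel=60)
for ph in np.radians(np.arange(0,43,4)):
    off=19-60*np.cos(ph)+65*np.sin(ph); z=30+60*np.sin(ph)+65*np.cos(ph)
    h=ctrl.move_l(T(off,z),vel=35,threshold=12)
    s=sensors.read_state(); print(round(np.degrees(ph)),h,np.round(s['force'],1),round(float((s['eef_pos']-C)@b),1),round(s['eef_pos'][2]))
    if h: break
snap('side','side3'); print(s['t'])
im=cv2.imread('pics/side3.png')[110:310,220:440];cv2.imwrite('pics/s3.png',cv2.resize(im,(660,600),interpolation=2))
E
```

```text
0 False [-0.4 -0.3  0.6] -40.9 120
4 False [-2.7  0.1 -0.1] -37.1 124
8 False [-1.7 -0.5  1. ] -31.0 128
12 False [-2.5 -0.8 -0.8] -25.6 131
16 False [-1.6 -0.6  0.3] -20.2 134
20 False [-2.   0.7 -0.7] -14.6 137
24 False [-1.8  1.7  1.5] -8.8 139
28 False [-2.1  0.6  1.9] -2.9 141
32 False [-1.5  1.1  2.1] 3.1 142
36 False [-0.5  1.   1.9] 9.1 143
40 False [-1.2  0.6  1.3] 15.1 143
14.9583
```

View pics/s3.png

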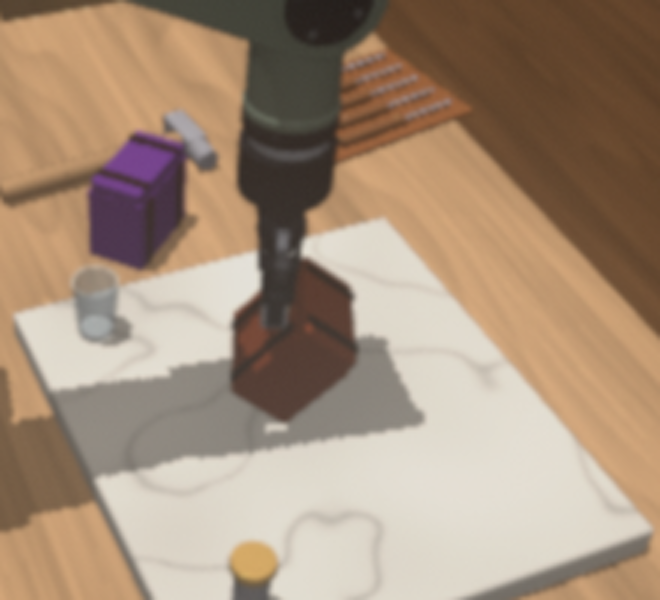

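The chest is tipped to roughly 35–40°, the lid is still shut, and the fingers touch its front at about (275,320). I push on a little until it falls.

```bash
python3 - <<'E'
from h import *
for off in (19,23,27,31,35):
    h=ctrl.move_l(T(off,120),vel=35,threshold=10)
    s=sensors.read_state(); print(off,h,np.round(s['force'],1))
    if h: break
ctrl.hold(.3)
ctrl.move_l(T(0,150),vel=80); ctrl.move_l(T(-60,200),vel=150)
ctrl.hold(.5)
im,d=snap('side','side4'); print(s['t'])
w=cloud('side',d); hsv=cv2.cvtColor(im,cv2.COLOR_RGB2HSV)
o=(w-C)@b
m=(w[...,2]>38)&(w[...,2]<140)&(np.abs((w-C)@np.array([-b[1],b[0],0]))<70)&(o>10)&(o<160)
p=w[m]; print(len(p),np.percentile(p[:,2],[50,99]),np.percentile(o[m],[1,99]))
q=p[p[:,2]>80]; print(cv2.minAreaRect(q[:,:2].astype(np.float32)),np.polyfit((q-C)@b,q[:,2],1))
im=cv2.imread('pics/side4.png')[110:310,220:440];cv2.imwrite('pics/s4.png',cv2.resize(im,(660,600),interpolation=2))
E
```

```text
19 False [-1.1  0.1  1.1]
23 False [ 0.1 -0.2  0.2]
27 False [-0.5 -1.  -0.5]
31 False [-0.6  0.2 -0.2]
35 False [ 0.5 -0.3 -0.3]
16.35
1562 [88.72837493 94.55614257] [ 35.65761286 130.35775927]
((619.0962524414062, -19.45074462890625), (105.24690246582031, 96.61041259765625), 66.90940856933594) [-2.45052964e-02  9.17432299e+01]
```

View pics/s4.png

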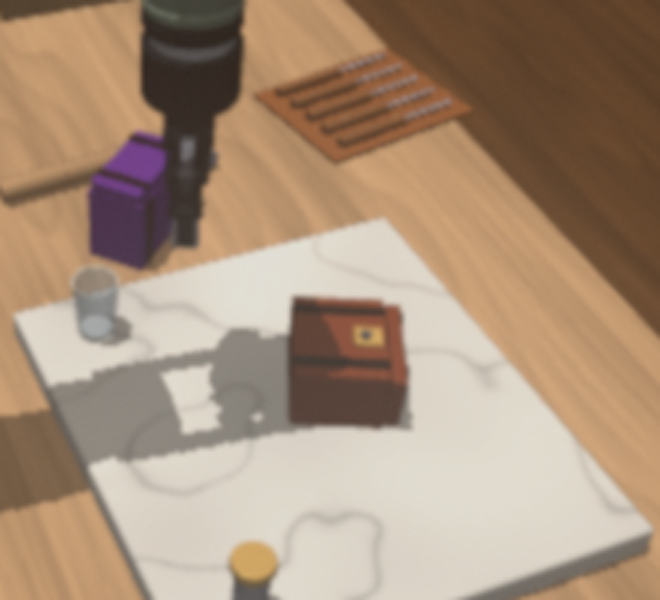

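The chest lies on its back with the clasp up at about (367,335). Its top is at z≈90 and its extent is about 95 mm. One check for any lid gap before handing in.

```bash
python3 - <<'E'
from h import *
ctrl.move_l(T(-60,240),vel=150)
y=np.array([-b[1],b[0],0])
for n in('side','top'):
    im,d=snap(n,n+'5'); w=cloud(n,d); o=(w-C)@b; l=(w-C)@y
    for lo in range(35,95,10):
        m=(w[...,2]>lo)&(w[...,2]<lo+10)&(np.abs(l)<70)&(o>10)&(o<160)
        if m.sum()>5: print(n,lo,m.sum(),np.percentile(o[m],[0,2,98,100]).round(1))
a=[cv2.resize(cv2.imread(f'pics/{n}5.png')[v-40:v+40,u-40:u+40],(400,400),interpolation=2) for n,(u,v) in (('top',(290,150)),('side',(335,230)))]
cv2.imwrite('pics/s5.png',np.hstack(a))
print(sensors.read_state()['t'])
E
```

```text
side 35 115 [ 35.5  35.7 128.4 131.6]
side 45 96 [ 36.1  36.3 127.3 128. ]
side 55 113 [ 35.3  35.5 126.6 129.2]
side 65 127 [ 35.4  35.5 127.4 129.8]
side 75 137 [ 35.5  35.9 131.6 132.5]
side 85 988 [ 35.3  36.9 128.5 131.9]
top 35 25 [ 13.6  18.  150.2 150.4]
top 45 18 [ 33.4  33.7 122.6 124.8]
top 55 19 [ 33.7  33.9 115.2 118. ]
top 65 20 [ 33.6  33.8 116.8 122.9]
top 75 33 [ 33.8  34.1 129.2 129.7]
top 85 484 [ 34.2  35.3 127.8 131.3]
19.1083
```

View pics/s5.png

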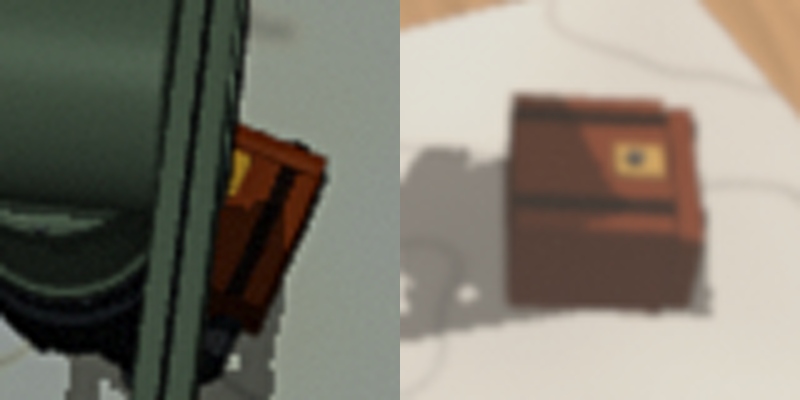

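In the side view the lid's outer edge leans out slightly towards the top (about 3–4 mm, roughly 0.07–0.1 rad), so it may be a touch ajar. I give it a gentle push home from the lid side.

```bash
python3 - <<'E'
from h import *
y=np.array([-b[1],b[0],0])
ctrl.move_l(T(170,215),vel=200)
ctrl.move_l(T(170,72),vel=120)
ctrl.move_l(T(150,72),vel=60,threshold=4)
for off in (146,144,142,141,140,139,138):
    h=ctrl.move_l(T(off,72),vel=15,threshold=4); s=sensors.read_state(); print(off,h,np.round(s['force'],1),round(float((s['eef_pos']-C)@b),1))
    if h: break
ctrl.move_l(T(165,72),vel=60); ctrl.move_l(T(165,200),vel=150)
ctrl.move_l(T(-60,240),vel=250)
im,d=snap('side','side6'); w=cloud('side',d); o=(w-C)@b; l=(w-C)@y
for lo in range(35,95,10):
    m=(w[...,2]>lo)&(w[...,2]<lo+10)&(np.abs(l)<70)&(o>10)&(o<160); print(lo,np.percentile(o[m],[2,98,100]).round(1))
print(sensors.read_state()['t'])
a=[cv2.resize(cv2.imread(f'pics/side{k}.png')[190:270,295:375],(400,400),interpolation=2) for k in (5,6)]
cv2.imwrite('pics/s6.png',np.hstack(a))
E
```

```text
146 False [-0.5 -0.5 -0.2] 146.0
144 False [-0.2  0.7 -0.2] 143.9
142 False [-0.1 -0.4  0.1] 141.9
141 False [-0.9  0.8  0.6] 141.0
140 False [ 0.6 -0.   0.6] 140.2
139 False [0.9 0.3 0.6] 139.4
138 False [ 4.1 -1.3  0.4] 139.0
35 [ 35.4 142.6 157.9]
45 [ 36.2 125.6 127.4]
55 [ 35.3 126.4 129.2]
65 [ 35.4 125.5 127.4]
75 [ 35.5 129.1 130. ]
85 [ 36.9 126.9 129.4]
26.9417
```

View pics/s6.png

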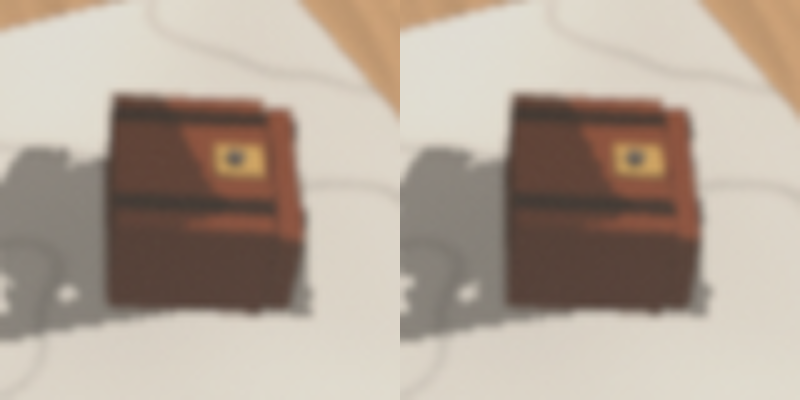

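The lid edge has moved in about 2 mm, to 94 mm from the base, and stopped firmly at about 4 N. It is shut, so I hand in.

```bash
python3 -c "
from h import *
print(ctrl.finish_job())"
```

```text
the job is handed in; nothing more can be done
None
```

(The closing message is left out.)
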